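Set the lamp's brightness dial and switch it on

ROBOT

A 6-joint arm with a two-finger parallel gripper is mounted at the origin on the work surface. World frame = base frame: x ahead of the robot, y to its left, z up, the work surface at z = 0. Lengths are in m, angles in rad, forces in N, time in s.
With the tool pointing down it reaches from about 0.25 to 0.725 m from the base axis. Payload 9.7 kg.
Tool frame: the origin (TCP) lies at the very end of the fingers, on their centre line; the grasp point (between the pads) lies 19 mm behind it; y points along the fingers, z is the direction in which the jaws open and shut, and the axes are right-handed (so a half turn about y gives the same grasp; the last joint's range is limited). The gripper opens to 85 mm and grips with 20 to 120 N. Pads are 22 mm wide; open, the fingers measure 114 mm over their backs; the gripper's body (76 mm by 85 mm) begins 54 mm behind the grasp point. The pads swing forward as they close: fully open they stand 13 mm farther back than shut.
Start: joints at [1.333, 0.087, 0.176, 1.66, 0, 1.571], TCP at [0.13, 0.535, 0.231] pointing down, gripper open.
Joint ranges: [-3.13, 3.13], [-0.85, 1.81], [-1.15, 1.24], [-2.2, 2.28], [-1.44, 1.52], [-3.14, 3.14]. Speed limits (rad/s): [2.22, 2.22, 2.57, 3.14, 3.14, 3.14].

INTERFACE

Orientations are given as [roll, pitch, yaw] about the fixed x, y, z axes, in that order (R = Rz(yaw) Ry(pitch) Rx(roll)).
In Python, from plant import telemetry, grab_frame, workorder, spotter gives the robot as it stands.
- The arm moves only by the tool move_arm, never from a script. Its argument "commands" is a list of rows, each a list of 6 numbers: the shift along the tool's x, y, z in m, then the turn, a rotation vector about the tool's x, y, z in rad. In form: [[dx, dy, dz, ax, ay, az], ...]. A call has 1 to 12 rows; each row shifts and turns the commanded pose from where the row before left it, along the tool's axes as they then stand; what a row does not reach is not made up. A row lasts 1/8 s, in which the tool goes at most 62.5 mm and 10.7 degrees, less where a joint would pass 70% of its speed; a pose out of reach is approached as far as the arm can. A call is refused whole if a number of a shift passes 0.0625 or a number of a turn 0.188, either way. A call with a gripper value outside its range is refused whole. "grip" is the closure, from 0 (fully open) to 1 (shut), set as the call begins (left out, the last holds). The fingers move at their own pace and stop on an object; the grip force is fixed at half the most. Time passes only in rows, so rows that do not move let the fingers close. It gives the time, the measured TCP pose, the force and the opening at its end, in the units of the state.
- telemetry.observe(): the state, without advancing time (a new reading comes with each control period).
- grab_frame(name): name is "scene" or "top" or "wrist"; returns a dict with "img" (420x560x3 uint8, red, green, blue), "z_map" (420x560 float32, m along the optical axis (not along the pixel's ray), 0 where there is no reading), "mtx" (3x3 intrinsics, pixels), "rvec" (rotation vector, rad) and "tvec" (3), from world to camera coordinates, as OpenCV has them. Camera axes: x right, y down, z forward; pixel columns grow to the right and rows downward; lengths in m; the calibration is good to about 2 mm. A picture is of the moment at which its call begins.
- workorder.job_done(): hands the job in, once; it reports no verdict.
Trained networks look in the newest picture that a camera, given by its name, has taken for a name from the list of things; names that differ only in an ending like _2 or _b are one class to them, and where a whole thing is asked for, a point or a joint stands for the part that bears it (a point fixed in the world has none). Each returns a list of dicts, best first, with "confidence" (0 to 1); they miss things now and then, are a little off and sometimes report something else, mostly with a low value. They report only what shows in the picture. A call takes as long as a camera call. They do not tell look-alikes from the thing itself.
- spotter.regions_of(camera, thing): "region" (420x560 bool, what is visible of it) and "rect" ([left, top, right, bottom] in pixels, round what is visible of it).
The state is a dict: "time_s": time; "joint_pos": joint angles; "qvel": joint speeds; "effort": joint torques, N m; "position": TCP position; "tcp_rot": TCP orientation; "wrist_force": force on the tool from outside, world axes, zero at the start; "torque": the same for the moment, N m; "opening": opening from 0.0 (shut) to 1.0 (fully open).
Only numpy, scipy, OpenCV 4.12 (cv2) and the standard library are available. Lean on these libraries where they do the work, as an engineer would, in place of code of your own. Each camera call takes 0.05 s, during which the arm holds its last target.

TASK

Rub the wide knurled brightness dial on the lamp control unit clockwise (seen from above) with a fingertip, one or two clicks on, until its pointer line clicks to rest at the long bar mark. Then press the round button on top of the separate switch puck all the way down with a fingertip and let it come up again. Only touch: do not lift, tip or shove the puck, and leave everything else on the table where it stands.

Things in the scene. Friction and masses are not known exactly. Their poses are not given: they have to be found in the camera images.
- unit: the lamp control unit: a white box 200 (its x) x 180 (its y) x 50 mm high with a grey top plate at 51 mm, fixed to the table; it carries the dial in the middle of its top. Origin: centre of its underside, on the dial's axis; its front looks along its own -x, z up. Four black marks on the plate round the dial show its click positions.
- dial_top (a point): centre of the flat top face of the dial: a black disc 110 mm across, 22 mm thick, knurled rim, lying flat, too wide to grip, top face 74 mm above the table, turning about the vertical axis through this point. It is cushioned: starts to sink at about 2.5 N pushed from above, then yields 0.4 mm per N to a stop at 5 mm (15 N). Face and rim rub with ordinary friction (about 0.5 or more on a fingertip).
- dial_pointer (a point): a point on the white pointer line on the dial's top face, 45 mm from the dial's centre (the line runs from 18 to 52 mm); it turns with the dial. A fingertip pressed 3 mm down (about 10 N) on the face some 40 mm from the centre and moved along a circle about the centre takes the dial with it, perhaps slipping a little.
- bar_mark (a point): inner end of the long black bar mark (26 x 8 mm, pointing outwards) on the unit's top plate, 63 mm from the dial's axis on the unit's own -x side. Three small round dots (7 mm, 68 mm from the axis) mark the other click positions: two before the bar in clockwise order (72 and 36 degrees before), one past it (36 degrees).
- dial (a joint): angle of the dial in rad, growing clockwise seen from above. Detents at 0, 0.628, 1.257 (pointer at the long bar mark: wanted) and 1.885; stops at -0.25 and 2.13. It starts in the 0 or the 0.628 detent, or near it. Leaving a detent takes about 0.09 N m; the ridge is half-way between detents, and past it the dial snaps on into the next one by itself when free.
- puck: the switch puck: a loose grey disc 72 mm across and 34 mm high, about 0.5 kg, standing on the table; to be touched only, not lifted, tipped or shoved. Origin: centre of its underside, z up.
- button_top (a point): the centre of the top of the puck's round black push button (36 mm across), 44 mm above the table when up; it is pressed straight down.
- button (a joint): how far the button is pressed in, m: 0 up, 0.006 fully down (about 5 N); it springs back up by itself.
- drops: bystander: white eye-drop bottle, 32 mm across, 70 mm high, upright; origin under its centre.
- lens: bystander: trial lens in a steel ring lying flat, 38 mm across and 5 mm thick, with a small tab; origin under its centre.
- cleaner: bystander: clear spray-cleaner bottle, 48 mm across, 110 mm high, upright; origin under its centre.
- jar: bystander: glass jar with steel cap, 56 mm across, 60 mm high, upright; origin under its centre.
- occluder: bystander: black eye occluder paddle lying flat, 180 mm long (handle to its -x), disc 60 mm across at 60 mm along its x, 8 mm high; origin under the neck.
- mug: bystander: white mug, 76 mm across, 90 mm high; origin under its centre.
- torch: bystander: pen torch lying flat, 126 mm long along its x, 16 mm high; origin under its middle.
Mind the look-alikes: they are no part of the job. Leave any orange look-alike of the puck alone.

How it is judged:
On the way, in this order (a step that is already met when the one before it is completed fails the run):
1. the dial rests in the detent at the long bar mark (value of joint dial between 1.1566 and 1.3566 rad and velocity of joint dial between -0.15 and 0.15 rad/s and contact force between unit and anything else below 0.3 N), for 0.2 s.
2. the button is pressed fully down while the dial is at the mark (value of joint dial between 1.1566 and 1.3566 rad and value of joint button above 0.0045 m), for 0.05 s.
At the end, for the whole second after the job is handed in: The dial rests in the detent at the long bar mark (within 0.1 rad of 1.257), the button has come back up (within 1.5 mm), the puck stands flat within 30 mm of where it stood, and every bystander is within 30 mm of where it stood (value of joint dial between 1.1566 and 1.3566 rad and value of joint button below 0.0015 m and distance of each of puck, drops, lens, cleaner, jar, occluder, mug, torch from where it was at the start of the episode below 0.03 m and angle between puck's own z axis and vertical below 0.05 rad and height (world z) of puck below 0.006 m and linear speed of puck below 0.01 m/s); the robot touches nothing.
It fails at once if the puck is lifted, tipped or shoved (height (world z) of puck above 0.008 m or angle between puck's own z axis and vertical above 0.2 rad or distance of puck from where it was at the start of the episode above 0.03 m).
It fails at once if a bystander is moved, lifted or knocked over (distance of any of drops, lens, cleaner, jar, occluder, mug, torch from where it was at the start of the episode above 0.03 m or angle between any of drops, lens, cleaner, jar, occluder, mug, torch's own z axis and vertical above 0.3 rad).
It also fails if it takes over 51 s, if anything falls off the work surface, if the arm or the gripper's body presses on something with over 40 N, if the wrist force passes 120 N, or if a joint passes its speed limit or range.

## Working session

There is one attempt and no reset: what is moved stays moved. The work goes in short steps, Python scripts to look and compute and a tool call to move; the robot and the scene stay as the last step left them, time stands still between calls to the robot, and variables do not carry over. Pictures are saved under pics/ and viewed, and the job is handed in when it is done.

Besides the shell and the picture viewer there is one more tool, called as name(argument=value, ...) on one line, values as JSON. move_arm: Moves the arm, as the interface text tells. Its arguments: {"type":"object","properties":{"commands":{"type":"array","items":{"type":"array","items":{"type":"number"}}},"grip":{"type":"number"}},"required":["commands"]}

```bash
mkdir -p pics
cat > h.py <<'E'
import numpy as np,cv2
from plant import telemetry, grab_frame, workorder, spotter
def save(f,n): cv2.imwrite('pics/'+n,f['img'][:,:,::-1])
def world(f):
    R,_=cv2.Rodrigues(np.array(f['rvec'],float)); K=np.array(f['mtx']); z=f['z_map']
    v,u=np.mgrid[0:z.shape[0],0:z.shape[1]]
    P=np.stack([(u-K[0,2])/K[0,0]*z,(v-K[1,2])/K[1,1]*z,z],-1)
    return (P-np.array(f['tvec']).reshape(3))@R
E
python3 - <<'E'
from h import *
o=telemetry.observe();print({k:np.round(v,3).tolist() for k,v in o.items()})
for n in('top','scene'):
    f=grab_frame(n);save(f,n+'0.png');W=world(f)
    for t in('unit','dial_top','puck','mug','jar','cleaner','drops','occluder','torch','lens'):
        for r in spotter.regions_of(n,t)[:3]:
            m=r['region']&(f['z_map']>0);p=W[m]
            print(n,t,round(r['confidence'],2),r['rect'],np.round(np.median(p,0),3) if len(p) else 0,np.round(np.percentile(p,[2,98],axis=0),3).tolist() if len(p) else 0)
E
```

```text
{'time_s': 0.0, 'joint_pos': [1.333, 0.087, 0.175, 1.66, -0.0, 1.571], 'qvel': [-0.0, -0.001, 0.0, 0.002, 0.002, 0.0], 'effort': [-0.0, -52.039, 46.48, 0.017, 0.0, 0.0], 'position': [0.13, 0.534, 0.231], 'tcp_rot': [-1.572, -0.0, -0.238], 'wrist_force': [-0.431, 0.586, 0.359], 'torque': [0.072, -0.021, 0.039], 'opening': 1.001}
top unit 0.96 [168.7, 183.8, 260.6, 281.3] [0.55  0.175 0.052] [[0.452, 0.084, 0.043], [0.653, 0.268, 0.077]]
top dial_top 0.85 [186.0, 209.7, 237.2, 250.5] [0.554 0.179 0.075] [[0.506, 0.13, 0.07], [0.602, 0.227, 0.078]]
top puck 0.92 [349.8, 216.1, 383.2, 244.9] [ 0.556 -0.201  0.035] [[0.526, -0.234, 0.02], [0.587, -0.17, 0.047]]
top puck 0.61 [306.5, 172.2, 341.8, 202.7] [ 0.66  -0.094  0.035] [[0.629, -0.128, 0.004], [0.696, -0.061, 0.047]]
top mug 0.79 [419.9, 185.9, 473.6, 221.0] [ 0.612 -0.421  0.051] [[0.574, -0.448, 0.003], [0.645, -0.345, 0.092]]
top mug 0.2 [361.4, 219.5, 378.1, 235.1] [ 0.558 -0.204  0.044] [[0.543, -0.22, 0.041], [0.573, -0.188, 0.048]]
top jar 0.85 [164.6, 167.2, 193.6, 193.5] [0.684 0.264 0.059] [[0.663, 0.244, -0.0], [0.711, 0
[... 1813 characters left out ...]
2, 0.111]]
scene cleaner 0.71 [192.3, 203.3, 202.1, 211.4] [ 0.564 -0.201  0.043] [[0.545, -0.217, 0.036], [0.577, -0.186, 0.047]]
scene drops 0.5 [178.2, 228.3, 197.2, 251.8] [ 0.662 -0.201  0.043] [[0.648, -0.217, 0.009], [0.671, -0.189, 0.071]]
scene occluder 0.9 [440.3, 190.2, 474.4, 243.8] [0.533 0.463 0.005] [[0.411, 0.437, 0.0], [0.573, 0.499, 0.01]]
scene torch 0.72 [138.4, 163.2, 150.2, 197.8] [ 0.47  -0.374  0.013] [[0.399, -0.387, 0.002], [0.51, -0.363, 0.017]]
scene lens 0.6 [202.8, 183.2, 215.9, 195.7] [ 0.472 -0.194  0.005] [[0.448, -0.211, -0.0], [0.49, -0.179, 0.009]]
scene lens 0.49 [439.8, 190.0, 474.5, 244.3] [0.533 0.463 0.005] [[0.411, 0.438, -0.001], [0.574, 0.5, 0.01]]
```

Run:
```python
import cv2
a=cv2.imread('pics/top0.png');cv2.imwrite('pics/u.png',cv2.resize(a[170:300,155:275],None,fx=4.5,fy=4.5,interpolation=cv2.INTER_CUBIC))
b=a[140:310,280:490];cv2.imwrite('pics/p.png',cv2.resize(b,None,fx=3.5,fy=3.5,interpolation=cv2.INTER_CUBIC))
```

```text
(no output)
```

View pics/top0.png

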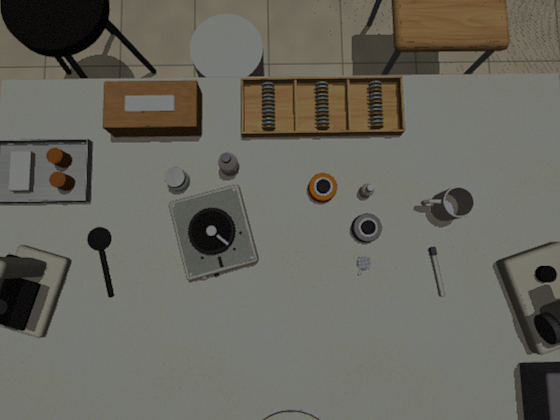

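View pics/u.png

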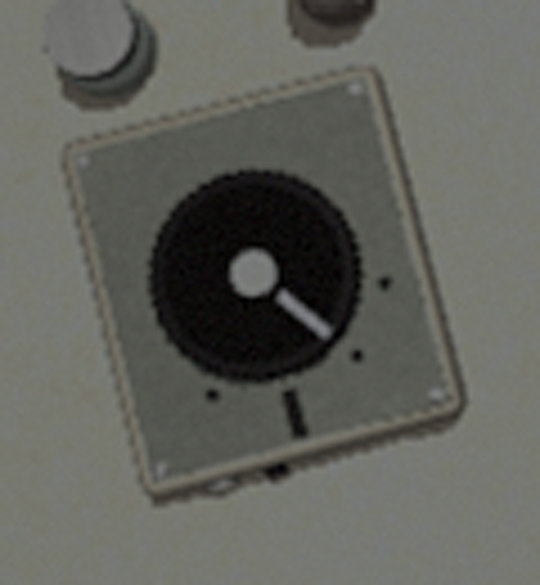

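View pics/p.png

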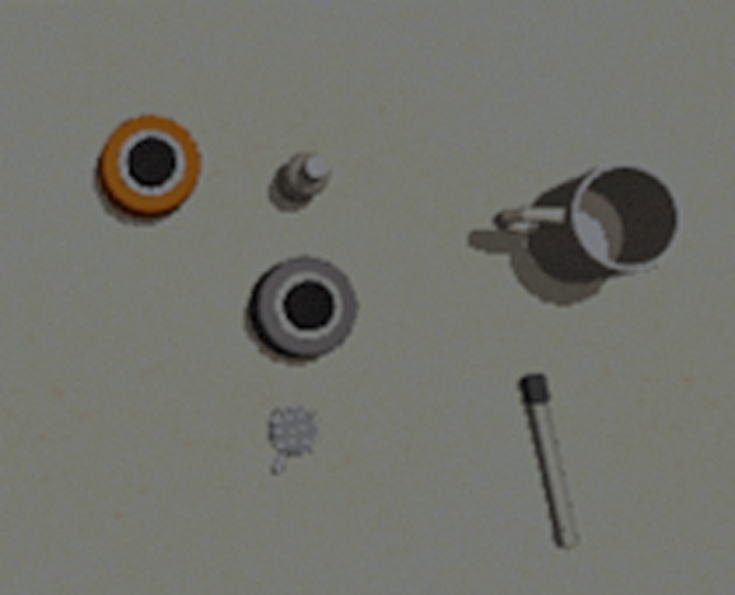

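The top view shows the unit at about (212,231), with its pointer at the dot 36° before the bar. The grey puck is at (367,228) and the orange look-alike at (323,187). Next I'll get exact coordinates.

Run:
```python
from h import *
for n in('top','scene'):
    f=grab_frame(n);W=world(f);
    a=f['img'].astype(int).max(2)
    for t in('dial_top','puck'):
        r=spotter.regions_of(n,t)[0]; l,tp,rr,b=map(int,r['rect'])
        m=np.zeros(a.shape,bool);m[tp-4:b+5,l-4:rr+5]=1
        z=W[:,:,2]; h=(z>.066)&(z<.08) if t=='dial_top' else (z>.0395)&(z<.05)
        p=W[m&h][:,:2].astype(np.float32);c,rad=cv2.minEnclosingCircle(p)
        print(n,t,len(p),p.mean(0),(p.min(0)+p.max(0))/2,c,rad, np.median(z[m&h]))
        if t=='dial_top':
            c=np.array(c)
            q=W[m&h&(a>90)][:,:2]-c; d=np.hypot(*q.T);q=q[(d>22)&(d<54)] if 0 else q[(d>.022)&(d<.053)]
            print('pointer ang',np.degrees(np.arctan2(*q.mean(0)[::-1])),len(q))
            k=m&(z>.045)&(z<.058)&(a<60);q=W[k][:,:2]-c;d=np.hypot(*q.T);q=q[(d>.06)&(d<.09)]
            print(np.c_[np.degrees(np.arctan2(q[:,1],q[:,0])),np.hypot(*q.T)*1000].round().tolist()[:50])
```

```text
top dial_top 1711 [0.55383915 0.17850295] [0.554429   0.17892882] (0.5537356734275818, 0.17863671481609344) 0.056612782180309296 0.07457433331687165
pointer ang -129.4411946574208 28
[[18.0, 61.0], [14.0, 60.0], [23.0, 60.0], [21.0, 60.0], [28.0, 61.0], [36.0, 60.0], [44.0, 61.0], [48.0, 62.0], [56.0, 61.0], [59.0, 62.0], [64.0, 62.0], [71.0, 62.0], [78.0, 61.0], [85.0, 61.0], [-92.0, 64.0], [-92.0, 66.0], [-92.0, 69.0], [-94.0, 64.0], [-94.0, 66.0], [-94.0, 69.0], [-130.0, 64.0], [-128.0, 66.0], [-131.0, 65.0], [-130.0, 67.0], [-129.0, 69.0], [155.0, 67.0], [157.0, 66.0], [159.0, 65.0], [-168.0, 63.0], [-166.0, 63.0], [-164.0, 64.0], [156.0, 69.0], [158.0, 68.0], [160.0, 67.0], [-168.0, 65.0], [-167.0, 66.0], [-165.0, 67.0], [-169.0, 68.0], [-167.0, 68.0], [-165.0, 69.0], [-164.0, 69.0]]
top puck 157 [ 0.6629297  -0.09594025] [ 0.6623372  -0.09152037] (0.6635809540748596, -0.09126771986484528) 0.021774018183350563 0.04361250343062846Traceback (most recent call last):
  File "<stdin>", line 6, in <module>
IndexError: list index out of range
```

move_arm(commands=[[0, 0, 0, 0, -0.119, 0], [0, 0, 0, 0, -0.119, 0], [0.05, 0, -0.05, 0, 0, 0], [0.06, 0, -0.06, 0, 0, 0], [0.06, 0, -0.06, 0, 0, 0], [0.06, 0, -0.06, 0, 0, 0], [0.06, 0, -0.06, 0, 0, 0], [0.06, 0, -0.06, 0, 0, 0], [0, 0, 0, 0, 0, 0]], grip=1)

```text
time_s: 2.48
position: [0.3971, 0.2664, 0.2312]
tcp_rot: [-1.571, -0.0, -0.006]
wrist_force: [-0.4, 0.6, -0.5]
opening: 0.0
```

The pointer sits at -129.4°, on the dot at -130°, and the bar is at -166°, so it needs one click (36°).

move_arm(commands=[[0.03, 0, -0.025, 0, 0, 0], [0.03, 0, -0.025, 0, 0, 0], [0.03, 0, -0.025, 0, 0, 0], [0.029, 0, -0.025, 0, 0, 0], [0, 0.04, 0, 0, 0, 0], [0, 0.04, 0, 0, 0, 0], [0, 0.04, 0, 0, 0, 0], [0, 0.02, 0, 0, 0, 0], [0, 0, 0, 0, 0, 0], [0, 0, 0, 0, 0, 0]])

```text
time_s: 3.72
position: [0.5141, 0.1701, 0.0925]
tcp_rot: [-1.57, -0.001, 0.001]
wrist_force: [0.9, -0.3, 0.4]
opening: 0.0
```

move_arm(commands=[[0.002, 0.008, -0.005, 0, 0, 0], [0, 0.006, 0, 0, 0, 0], [0, 0.004, 0, 0, 0, 0], [0, 0.004, 0, 0, 0, 0], [0, 0, 0, 0, 0, 0], [0, 0, 0, 0, 0, 0]])

```text
time_s: 4.47
position: [0.5156, 0.1642, 0.0704]
tcp_rot: [-1.571, -0.0, 0.0]
wrist_force: [-5.7, -3.9, 10.7]
opening: -0.001
```

move_arm(commands=[[-0.0012, 0, 0.004, 0, 0, 0], [-0.0008, 0, 0.0041, 0, 0, 0], [-0.0004, 0, 0.0042, 0, 0, 0], [0.0001, 0, 0.0042, 0, 0, 0], [0.0005, 0, 0.0041, 0, 0, 0], [0.0009, 0, 0.0041, 0, 0, 0], [0.0009, 0, 0.0027, 0, 0, 0], [0, 0, 0, 0, 0, 0], [0, 0, 0, 0, 0, 0]])

```text
time_s: 5.6
position: [0.5165, 0.192, 0.0707]
tcp_rot: [-1.57, -0.002, 0.0]
wrist_force: [-1.7, -0.8, 8.9]
opening: 0.005
```

Run:
```python
from h import *
print(telemetry.observe()['wrist_force'])
f=grab_frame('top');cv2.imwrite('pics/u2.png',cv2.resize(f['img'][170:300,155:275,::-1],None,fx=4,fy=4,interpolation=2))
f=grab_frame('wrist');save(f,'w2.png')
```

```text
[-1.72275956 -0.81067367  8.90543438]
```

View pics/u2.png

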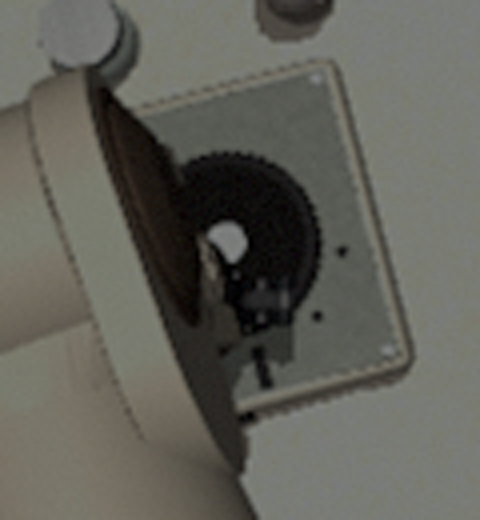

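View pics/w2.png

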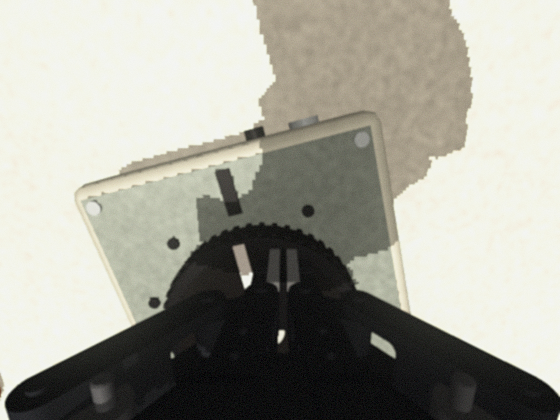

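The wrist view shows the pointer (241,258) in line with the bar (229,190). I'll lift straight up.

move_arm(commands=[[0, -0.01, 0, 0, 0, 0], [0, -0.02, 0, 0, 0, 0], [0, -0.03, 0, 0, 0, 0], [0, 0, 0, 0, 0, 0], [0, 0, 0, 0, 0, 0]])

```text
time_s: 6.32
position: [0.5157, 0.1918, 0.1288]
tcp_rot: [-1.571, 0.0, 0.0]
wrist_force: [0.4, -0.6, -0.7]
opening: -0.005
```

Run:
```python
from h import *
f=grab_frame('wrist');save(f,'w3.png');W=world(f);a=f['img'].astype(int).max(2);z=W[:,:,2];q=W[:,:,:2]-[.5537,.1786]
d=np.hypot(q[:,:,0],q[:,:,1]);an=np.degrees(np.arctan2(q[:,:,1],q[:,:,0]))
for m in((d>.03)&(d<.05)&(a>110)&(abs(z-.074)<.008),(d>.065)&(d<.085)&(a<60)&(abs(z-.051)<.008)):print(m.sum(),np.percentile(an[m],[5,50,95]) if m.any() else '')
print(telemetry.observe()['wrist_force'])
```

```text
253 [-173.98682884 -168.82412372 -164.20213126]
259 [-170.20629575 -166.51795261  156.43265682]
[-0.12198194 -0.87338714 -0.77525871]
```

View pics/w3.png

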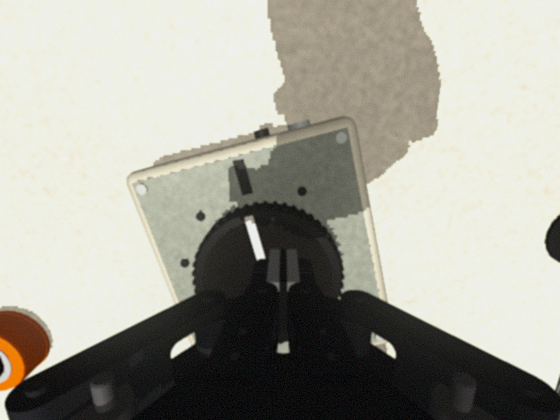

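The pointer (255,238) is at rest in line with the bar (242,177). Next I'll fix the puck centre and head there.

Run:
```python
from h import *
for n in('top','scene'):
    f=grab_frame(n);W=world(f);z=W[:,:,2];w=W-[.557,-.202,0]
    m=(np.hypot(w[:,:,0],w[:,:,1])<.045)&(z>.0395)&(z<.05)
    p=W[m][:,:2];print(n,m.sum(),p.mean(0),cv2.minEnclosingCircle(p.astype(np.float32)),np.median(z[m]))
    m=(np.hypot(w[:,:,0],w[:,:,1])<.045)&(z>.028)&(z<.05)
    print(cv2.minEnclosingCircle(W[m][:,:2].astype(np.float32)))
```

```text
top 162 [ 0.55835195 -0.20416681] ((0.5640095472335815, -0.20230109989643097), 0.024119079113006592) 0.0439471007320017
((0.5581861734390259, -0.20531168580055237), 0.03636183962225914)
scene 133 [ 0.56184601 -0.2018651 ] ((0.5606215596199036, -0.20307262241840363), 0.018581952899694443) 0.04361389108371793
((0.5604539513587952, -0.20218855142593384), 0.03704804554581642)
```

move_arm(commands=[[0, -0.02, -0.02, 0, 0, 0], [0.005, 0, -0.035, 0, 0, 0], [0.005, 0, -0.035, 0, 0, 0], [0.005, 0, -0.035, 0, 0, 0], [0.005, 0, -0.035, 0, 0, 0], [0.005, 0, -0.035, 0, 0, 0], [0.005, 0, -0.035, 0, 0, 0], [0.005, 0, -0.035, 0, 0, 0], [0.005, 0, -0.035, 0, 0, 0], [0, 0, -0.035, 0, 0, 0], [0, 0, -0.03, 0, 0, 0], [0, 0, -0.025, 0, 0, 0]])

```text
time_s: 7.98
position: [0.5555, -0.1993, 0.1484]
tcp_rot: [-1.57, 0.001, -0.0]
wrist_force: [-0.1, 0.2, -0.5]
opening: 0.003
```

Run:
```python
from h import *
f=grab_frame('top');save(f,'t4.png');W=world(f);a=f['img'].astype(int).max(2);z=W[:,:,2];q=W[:,:,:2]-[.5537,.1786]
d=np.hypot(q[:,:,0],q[:,:,1]);an=np.degrees(np.arctan2(q[:,:,1],q[:,:,0]))
m=(d>.022)&(d<.053)&(a>90)&(abs(z-.074)<.01);print(m.sum(),np.median(an[m]))
q=q[m].mean(0);print(np.degrees(np.arctan2(q[1],q[0])))
print(telemetry.observe()['position'])
f=grab_frame('wrist');save(f,'w4.png')
```

```text
31 -166.67082533755539
-166.85273447468572
[ 0.55535769 -0.2015281   0.14822471]
```

View pics/t4.png

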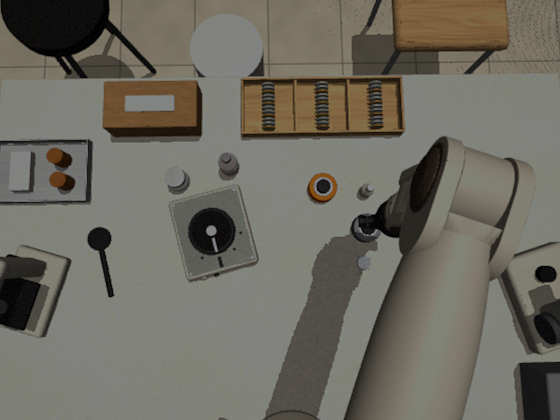

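View pics/w4.png

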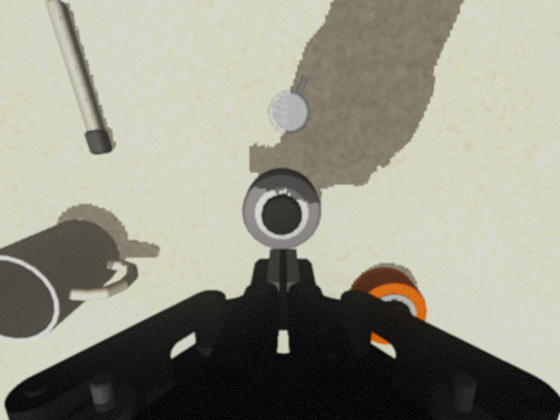

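The dial pointer reads -166.8° in the top view, which is on the bar. The grey puck is under the fingertip, so I'll descend and press.

move_arm(commands=[[0.0035, 0.03, -0.0015, 0, 0, 0], [0, 0.03, 0, 0, 0, 0], [0, 0.02, 0, 0, 0, 0], [0, 0.015, 0, 0, 0, 0], [0, 0, 0, 0, 0, 0], [0, 0, 0, 0, 0, 0]])

```text
time_s: 8.82
position: [0.5598, -0.1996, 0.0552]
tcp_rot: [-1.571, -0.001, 0.0]
wrist_force: [0.4, 0.4, 0.1]
opening: -0.003
```

move_arm(commands=[[0, 0.006, 0, 0, 0, 0], [0, 0.004, 0, 0, 0, 0], [0, 0.003, 0, 0, 0, 0], [0, 0.002, 0, 0, 0, 0], [0, 0.002, 0, 0, 0, 0], [0, 0, 0, 0, 0, 0], [0, 0, 0, 0, 0, 0]])

```text
time_s: 9.7
position: [0.5596, -0.1997, 0.0381]
tcp_rot: [-1.571, -0.001, 0.0]
wrist_force: [-2.0, 0.3, 7.9]
opening: 0.002
```

move_arm(commands=[[0, 0.001, 0, 0, 0, 0], [0, 0, 0, 0, 0, 0], [0, 0, 0, 0, 0, 0]])

```text
time_s: 10.07
position: [0.5596, -0.1998, 0.0379]
tcp_rot: [-1.571, -0.001, 0.0]
wrist_force: [-4.0, 1.1, 13.7]
opening: -0.0
```

The force climbed to 13.7 N with almost no further travel, so the button has bottomed. I'll lift off straight up.

move_arm(commands=[[0, -0.005, 0, 0, 0, 0], [0, -0.01, 0, 0, 0, 0], [0, -0.03, 0, 0, 0, 0], [0, -0.05, 0, 0, 0, 0], [0, -0.05, 0, 0, 0, 0], [0, 0, 0, 0, 0, 0], [0, 0, 0, 0, 0, 0], [0, 0, 0, 0, 0, 0]])

```text
time_s: 11.08
position: [0.5588, -0.1994, 0.1796]
tcp_rot: [-1.57, 0.003, 0.0]
wrist_force: [-0.9, -0.5, -1.3]
opening: -0.0
```

Run:
```python
from h import *
f=grab_frame('top');W=world(f);a=f['img'].astype(int).max(2);z=W[:,:,2];q=W[:,:,:2]-[.5537,.1786]
d=np.hypot(q[:,:,0],q[:,:,1]);an=np.degrees(np.arctan2(q[:,:,1],q[:,:,0]))
m=(d>.022)&(d<.053)&(a>90)&(abs(z-.074)<.01);q=q[m].mean(0);print(np.degrees(np.arctan2(q[1],q[0])))
f=grab_frame('wrist');save(f,'w5.png')
f=grab_frame('scene');save(f,'s5.png')
W=world(f);z=W[:,:,2];w=W-[.559,-.203,0]
m=(np.hypot(w[:,:,0],w[:,:,1])<.045)&(z>.039)&(z<.05);print(m.sum(),np.median(W[m],0))
m=(np.hypot(w[:,:,0],w[:,:,1])<.045)&(z>.028)&(z<.05);print(cv2.minEnclosingCircle(W[m][:,:2].astype(np.float32)))
print(telemetry.observe()['wrist_force'],telemetry.observe()['position'])
```

```text
-167.0391100070143
134 [ 0.56279386 -0.20151472  0.04330432]
((0.5607281923294067, -0.20136769115924835), 0.0371248833835125)
[-0.5894443  -0.79906659 -0.1378376 ] [ 0.55896416 -0.19951877  0.18018535]
```

View pics/s5.png

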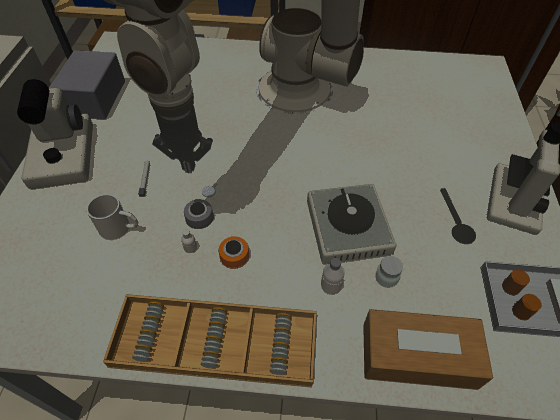

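View pics/w5.png

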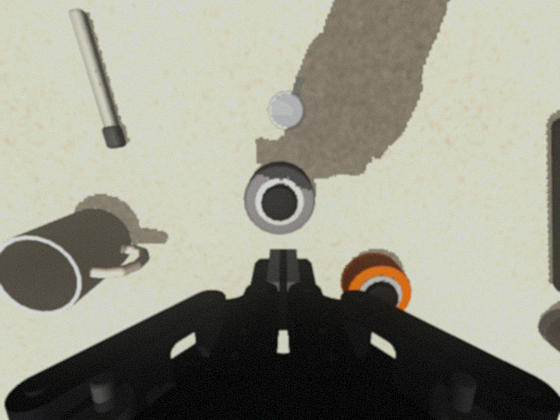

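The scene view shows the pointer (347,195) at the bar. The puck (198,212) stands upright with its button up, and everything else is in place. I'm handing in.

```bash
python3 -c "
from plant import workorder;print(workorder.job_done())"
```

```text
the job is handed in; nothing more can be done
None
```

The job is done and handed in at about 11 s of the 51 s allowed; the interface reports no verdict.

- **Dial:** it started at the dot 36° before the bar. I rubbed it one click clockwise at about 10 N. After the lift-off, the top camera put the pointer at -166.8° to -167.0°, against about -166° for the bar. The wrist camera read -168.8° against -166.5°, a 2.3° difference but still within the 5.7° tolerance.
- **Button:** I pressed the grey puck's button until it bottomed. The force rose from 7.9 to 13.7 N with almost no further travel, at a tip height of about 38 mm, and then I let go.
- **Last checks:**
  - **Button height:** its top measured 43.3 mm, against 43.6 mm before the press, so it is up again.
  - **Puck:** its measured centre is within about 1 mm of where it was.
  - **Bystanders:** they looked undisturbed in the pictures; I did not measure their positions again.
  - **Arm:** it hangs free at 0.18 m, touching nothing.

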